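Release a spent suction tube from its collar coupling

ROBOT

A 7-joint arm with a two-finger parallel gripper is mounted at the origin on the work surface. World frame = base frame: x ahead of the robot, y to its left, z up, the work surface at z = 0. Lengths are in m, angles in rad, forces in N, time in s.
With the tool pointing down it reaches from about 0.425 to 0.8 m from the base axis. Payload 8.3 kg.
Tool frame: the origin (TCP) lies at the very end of the fingers, on their centre line; the grasp point (between the pads) lies 19 mm behind it (r.grasp_offset is the distance from the TCP to the grasp point, in m); z points along the fingers, y is the direction in which the jaws open and shut (so a half turn about z gives the same grasp; the last joint's range is limited). The gripper opens to 85 mm and grips with 20 to 120 N. Pads are 22 mm wide; open, the fingers measure 114 mm over their backs; the gripper's body (76 mm by 85 mm) begins 54 mm behind the grasp point. The pads swing forward as they close: fully open they stand 13 mm farther back than shut.
Start: joints at [1.168, 0.383, 0.016, 1.37, -0.006, 1.388, -0.046], TCP at [0.208, -0.589, 0.231] pointing down, gripper open.
Joint ranges: [-2.95, 2.95], [-0.25, 2.06], [-1.52, 1.56], [0.18, 2.33], [-1.44, 4.58], [0.02, 2.06], [-3.01, 3.01]. Speed limits (rad/s): [2.39, 2.39, 3.01, 3.01, 3.14, 3.14, 3.14].

INTERFACE

Orientations are given as a rotation vector (axis times angle).
In Python, from station import r gives the robot as it stands.
- The arm moves only by the shell command python3 -m jog 'ROWS' [FORCE]. ROWS is JSON, a list of rows, each a list of 5 numbers: the finger opening in mm, from 0 to 85.4, then the shift along the tool's x, y, z in mm, then the turn about the tool's z in degrees. In form: [[gripper, tx, ty, tz, turn], ...]. A call has 1 to 20 rows; each row shifts and turns the pose as measured when the row begins, along the tool's axes as they then stand; what a row does not reach is not made up. A row lasts 1/8 s, in which the tool goes at most 62.5 mm and 10.7 degrees, less where a joint would pass 70% of its speed; a pose out of reach is approached as far as the arm can. A call with a gripper value outside its range is refused whole. The fingers move at their own pace and stop on an object; FORCE is the grip in N (left out, the last holds). Time passes only in rows, so rows that do not move let the fingers close. It gives the time, the measured TCP pose, the force and the opening at its end, in the units of the state.
- r.read_state(): the state, without advancing time (a new reading comes with each control period).
- r.camera(name): name is "scene" or "top" or "wrist"; returns the picture (420x560x3 uint8, blue, green, red); there is no depth.
- r.calibration(name): a dict with "fovy" (degrees; the focal length in pixels is half the picture's height over the tangent of half this angle, whatever the lens; pixels are square), "cx", "cy" (the principal point, pixels), "k1" (the pictures are not rectified: a ray, as slopes to the right and down, at radius r is drawn at 1 + k1 r^2 times it, then the intrinsics apply), "R" (3x3) and "t" (3): a world point X has camera coordinates R X + t. Camera axes: x right, y down, z forward; pixel columns grow to the right and rows downward; lengths in m; the calibration is good to about 2 mm. A picture is of the moment at which its call begins: read the wrist's pose just before it. calibration takes no time and is no camera call; for the wrist camera it gives the pose at the moment of the call.
- r.finish_job(): hands the job in, once; it reports no verdict.
The state is a dict: "time_s": time; "qpos": joint angles; "dq": joint speeds; "effort": joint torques, N m; "tcp_pos": TCP position; "ee_rot": TCP orientation; "force": force on the tool from outside, world axes, zero at the start; "torque": the same for the moment, N m; "finger_gap": finger opening in m.
Only numpy, scipy, OpenCV 4.12 (cv2) and the standard library are available. Lean on these libraries where they do the work, as an engineer would, in place of code of your own. Each camera call takes 0.05 s, during which the arm holds its last target. There are 200 camera calls.

TASK

Take the used orange tube out of its suction coupling: press the blue release collar down until it stops, without forcing it, and while the collar is in, draw the tube straight up and out. Lower the tube into the red tray before letting go of it; leave the purple tube in its coupling with its collar unpressed, and do not disturb the other things on the bench.

Things in the scene. Friction and masses are not known exactly. Their poses are not given: they have to be found in the camera images.
- coupling_orange: Fixed suction coupling that holds the orange tube: white square housing 90 x 90 mm, top at 60 mm above the bench, round gauge on its -x side. Origin: centre of its underside, z up along the tube's axis. Two hidden steel teeth in it hold the tube's foot. More than 40 N between tube and coupling, or more than 50 N of finger force on the coupling or its collar, counts as damage.
- orange_mouth (a point): Centre of the housing's top face (60 mm up), on the axis. Above it, around the tube, stands the flat round blue release collar: outer diameter 68 mm, hole 30 mm, 10 mm thick. At rest its upper face is 24 to 34 mm above this point (84 to 94 mm above the bench); that differs from coupling to coupling and is not reported: find it by touch or sight.
- collar_orange (a joint): Travel of that collar: 0 m at rest (up), 0.012 m down on its firm stop. Its spring takes about 3 N at first, 7 N at the end, plus some 2 N of drag at 15 mm/s; let go, it comes back up within about half a second. The teeth are clear of the tube while the collar is more than about 7 mm down and close again when it comes back; held by them the tube cannot be pulled out.
- tube_orange_mid (a point): Centre (half-way up) of the loose orange rigid tube standing in its coupling: diameter 22 mm, 105 mm long, 35 to 70 g, z along it. Its top is 52.5 mm above this point, at the start 120 mm above the bench, so 26 to 36 mm stand out of the resting collar. It is 45 mm deep in the housing with 1.5 mm play. Once it has risen 10 mm the teeth cannot catch it again; after 80 mm it is clear of the collar.
- coupling_purple: The same coupling with a purple tube, to be left alone. Origin: centre of its underside, z up.
- collar_purple (a joint): Travel of the purple tube's collar, 0 m at rest; leave it unpressed.
- tube_purple_mid (a point): Centre of the purple tube, same size as the orange one; it stays in its coupling.
- tray: Fixed open red tray, outside 200 x 150 mm (x, y), 35 mm high, walls and floor 5 mm thick. Origin: centre of its underside; x along its length.
- gel: Pale grey-white bottle with a white cap, 56 mm diameter, 150 mm tall, loose bystander. Origin: centre of its underside.
- gloves: White and blue glove box 120 x 230 x 85 mm, loose bystander. Origin: centre of its underside.
- rack: White rack of capped orange sample tubes, 90 x 130 x 98 mm, loose bystander. Origin: centre of its underside.

How it is judged:
On the way, in this order (a step that is already met when the one before it is completed fails the run):
1. the orange tube's collar is pressed in past its release point, the tube still home (value of joint collar_orange above 0.007 m and distance of tube_orange_mid from where it was at the start of the episode below 0.008 m), for 0.1 s.
2. the orange tube is drawn right out of the coupling in the fingers (z of tube_orange_mid in the frame of coupling_orange above 0.15 m and contact force between the fingers and tube_orange above 0.5 N), for 0.1 s.
3. the orange tube, still held, is lowered into the tray (x of tube_orange_mid in the frame of tray between -0.095 and 0.095 m and y of tube_orange_mid in the frame of tray between -0.07 and 0.07 m and height (world z) of tube_orange_mid below 0.08 m and contact force between the fingers and tube_orange above 0.5 N), for 0.05 s.
At the end, for the whole second after the job is handed in: The orange tube is in the red tray, standing, leaning or lying (its centre within the walls and lower than 70 mm above the bench), released and at rest; its collar is back up (within 3 mm); the purple tube is still in its coupling (moved less than 10 mm) and its collar up (x of tube_orange_mid in the frame of tray between -0.095 and 0.095 m and y of tube_orange_mid in the frame of tray between -0.07 and 0.07 m and height (world z) of tube_orange_mid below 0.07 m and linear speed of tube_orange below 0.03 m/s and contact force between the fingers and tube_orange below 0.05 N and value of joint each of collar_orange, collar_purple below 0.003 m and distance of tube_purple_mid from where it was at the start of the episode below 0.01 m); the robot touches nothing.
It fails at once if a collar is forced: more than 50 N on it (contact force between the fingers and coupling_orange above 50 N or contact force between the fingers and coupling_purple above 50 N).
It fails at once if the tube is yanked or jammed: more than 40 N between it and its coupling (contact force between tube_orange and coupling_orange above 40 N).
It fails at once if the purple tube's collar is pressed in by more than 5 mm (value of joint collar_purple above 0.005 m).
It fails at once if the purple tube is moved more than 10 mm (distance of tube_purple_mid from where it was at the start of the episode above 0.01 m).
It fails at once if a bystander is shifted more than 20 mm (distance of any of gel, gloves, rack from where it was at the start of the episode above 0.02 m).
It also fails if it takes over 45 s, if anything falls off the work surface, if the arm or the gripper's body presses on something with over 40 N, if the wrist force passes 120 N, or if a joint passes its speed limit or range.

## Working session

There is one attempt and no reset: what is moved stays moved. The work goes in short steps, Python scripts to look and compute and a shell command to move; the robot and the scene stay as the last step left them, time stands still between calls to the robot, and variables do not carry over. Pictures are saved under pics/ and viewed, about 8 in all and at most 12, crops included, and the job is handed in when it is done.

```bash
ls; mkdir -p pics; cat > h.py <<'E'
import numpy as np, cv2
from station import r
def ray(name,u,v,cal=None):
    c=cal or r.calibration(name); f=210/np.tan(np.radians(c["fovy"])/2)
    d=np.array([(u-c["cx"])/f,(v-c["cy"])/f]); s=d.copy()
    for _ in range(30): s=d/(1+c["k1"]*(s@s))
    R=np.array(c["R"]);t=np.array(c["t"])
    return -R.T@t, R.T@np.array([s[0],s[1],1])
def onz(name,u,v,z,cal=None):
    o,d=ray(name,u,v,cal); return o+d*(z-o[2])/d[2]
E
python3 - <<'E'
from h import *
s=r.read_state(); print(s["tcp_pos"],s["ee_rot"],s["time_s"],s["finger_gap"],s["force"])
ims=[r.camera("top"),r.camera("scene")]
cv2.imwrite("pics/top.png",ims[0]);cv2.imwrite("pics/scene.png",ims[1])
for n in("top","scene"): c=r.calibration(n);print(n,c)
E
```

```text
pics
[ 0.20816788 -0.58877725  0.23026494] [-3.09441678e+00 -5.30971279e-01  6.08399049e-04] 0.0 0.08542494270869254 [ 0.03998862  0.20446539 -0.22866336]
top {'fovy': 54.74605173213599, 'cx': 281.0047196745843, 'cy': 206.20873119957082, 'k1': -0.10456573781469494, 'R': array([[-0.01061453, -0.99992867, -0.00547554],
       [-0.98089747,  0.01147586, -0.19418664],
       [ 0.19423562,  0.00330974, -0.98094932]]), 't': array([0.02661835, 0.63138999, 0.71733362])}
scene {'fovy': 56.70031332611169, 'cx': 286.7078849129216, 'cy': 212.26661257685927, 'k1': 0.011288796841435082, 'R': array([[-0.67713299,  0.73585053, -0.00386113],
       [ 0.59155227,  0.54121325, -0.59762374],
       [-0.43767205, -0.40695481, -0.8017674 ]]), 't': array([ 0.42186063, -0.31591253,  1.06016672])}
```

View pics/top.png

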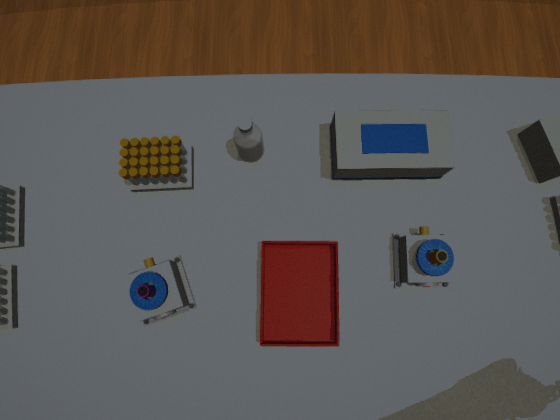

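View pics/scene.png

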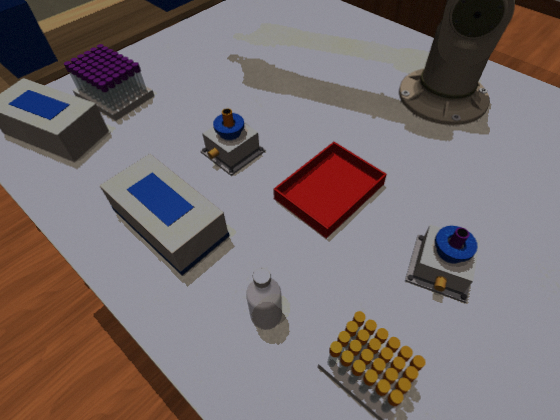

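The top view shows the orange tube and collar at about (437,257), the purple pair at about (148,290) and the tray at about (300,293). The scene view shows the same three at (228,122), (457,243) and (331,187). Next I'll compute positions.

```bash
cat > m.py <<'E'
from h import *
from scipy.spatial.transform import Rotation as Ro
def mask(im,lo,hi): return cv2.inRange(cv2.cvtColor(im,cv2.COLOR_BGR2HSV),lo,hi)
def blob(m,u,v,w):
    k=np.zeros_like(m);k[v-w:v+w,u-w:u+w]=m[v-w:v+w,u-w:u+w]
    return max(cv2.findContours(k,0,2)[0],key=cv2.contourArea)
for n,c,cp,tr in(("top",(435,257),(149,290),(300,293)),("scene",(228,124),(457,243),(331,187))):
    im=cv2.imread(f"pics/{n}.png")
    b=mask(im,(100,120,50),(125,255,255))
    for q in (c,cp):
        e=cv2.fitEllipse(cv2.convexHull(blob(b,*q,32)))
        print(n,"collar ellipse",np.round(e[0],1),np.round(e[1],1),[onz(n,*e[0],z).round(4)[:2] for z in(.084,.089,.094)])
    o=blob(mask(im,(8,120,40),(28,255,255)),c[0],c[1]-(0 if n=="top" else 8),16)
    x=cv2.boundingRect(o); print(n,"orange box",x, "ctr",cv2.minEnclosingCircle(o))
    t=cv2.minAreaRect(blob(mask(im,(0,150,50),(6,255,255)),*tr,70));print(n,"tray",t,onz(n,*t[0],.035).round(3))
R=Ro.from_rotvec(r.read_state()["ee_rot"]).as_matrix();print(R.round(3))
for n in("top","scene"): print(n,np.round(ray(n,280,210)[0],3))
cv2.imwrite("pics/crop.png",np.hstack([cv2.resize(cv2.imread("pics/top.png")[222:292,400:470],(400,400),interpolation=2),cv2.resize(cv2.imread("pics/scene.png")[90:160,193:263],(400,400),interpolation=2)]))
E
python3 m.py
```

```text
top collar ellipse [434.9 257.2] [35.8 37.4] [array([ 0.5279, -0.2639]), array([ 0.5276, -0.262 ]), array([ 0.5272, -0.2601])]
top collar ellipse [148.1 290.6] [36.7 38. ] [array([0.4733, 0.2636]), array([0.4734, 0.2619]), array([0.4734, 0.2602])]
top orange box (429, 250, 19, 14) ctr ((438.0, 257.5), 9.34087085723877)
top tray ((299.0, 293.0), (104.0, 78.0), 90.0) [ 0.467 -0.013  0.035]
scene collar ellipse [228.1 122.8] [20.3 30.7] [array([ 0.5253, -0.2677]), array([ 0.5289, -0.2628]), array([ 0.5324, -0.258 ])]
scene collar ellipse [456.1 242.2] [31. 43.] [array([0.4687, 0.2608]), array([0.4727, 0.261 ]), array([0.4768, 0.2613])]
scene orange box (222, 109, 12, 18) ctr ((227.7142791748047, 117.14286041259766), 8.950074195861816)
scene tray ((329.9217224121094, 181.95684814453125), (65.96273803710938, 91.73738098144531), 47.29060745239258) [ 0.472 -0.013  0.035]
[[ 0.943  0.333 -0.001]
 [ 0.333 -0.943  0.002]
 [-0.    -0.002 -1.   ]]
top [0.48  0.017 0.826]
scene [0.937 0.292 0.663]
```

View pics/crop.png

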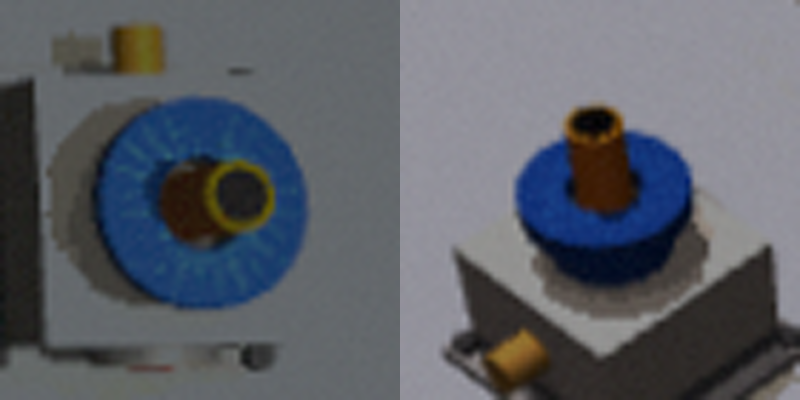

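The crop puts the tube rim at about top (442,256.5) and scene (227,111.7).

```bash
cat > d.py <<'E'
from h import *
from scipy.spatial.transform import Rotation as Ro
def delta(x,y,z=0):
    s=r.read_state();R=Ro.from_rotvec(s["ee_rot"]).as_matrix()
    return (R.T@(np.array([x,y,z])-s["tcp_pos"])*1000).round(1)
E
python3 - <<'E'
from d import *
print(onz("top",442,256.5,.12),onz("scene",227,111.7,.12))
print(delta(.528,-.262,.18))
c=r.calibration("wrist");print(-np.array(c["R"]).T@c["t"],np.array(c["R"]))
E
```

```text
[ 0.52653969 -0.2632309   0.12      ] [ 0.52822408 -0.26136015  0.12      ]
[ 410.5 -201.5   50.7]
[ 0.28018198 -0.56518754  0.37352628] [[ 0.3342116  -0.94249292 -0.00311505]
 [-0.89876654 -0.31969766  0.30002018]
 [-0.28376277 -0.09747052 -0.95392777]]
```

```bash
python3 -m jog '[[60,41,-20,2,0],[60,41,-20,2,0],[60,41,-20,2,0],[60,41,-20,2,0],[60,41,-20,2,0],[60,41,-20,2,0],[60,41,-20,2,0],[60,41,-20,2,0],[60,41,-20,2,0],[60,38,-19,2,0],[60,0,0,0,0]]' 25; python3 - <<'E'
from d import *
print(delta(.5275,-.2623,.18), r.read_state()["force"]); cv2.imwrite("pics/w1.png",r.camera("wrist"))
c=r.calibration("wrist");print(c)
E
```

```text
time_s: 1.48
tcp_pos: [0.5324, -0.2538, 0.2037]
ee_rot: [-3.087, -0.526, 0.011]
force: [-0.0, -0.4, 0.7]
finger_gap: 0.06
[-7.3  6.7 23.6] [-0.00285597 -0.43927266  0.71855471]
{'fovy': 66.66070116902874, 'cx': 277.4727642887105, 'cy': 214.26848581143264, 'k1': -0.03431887691191675, 'R': array([[ 0.32876771, -0.94434193, -0.01140684],
       [-0.89791997, -0.31630346,  0.30609125],
       [-0.29266283, -0.09039049, -0.95193384]]), 't': array([-0.41556112,  0.36269129,  0.48545936])}
```

View pics/w1.png

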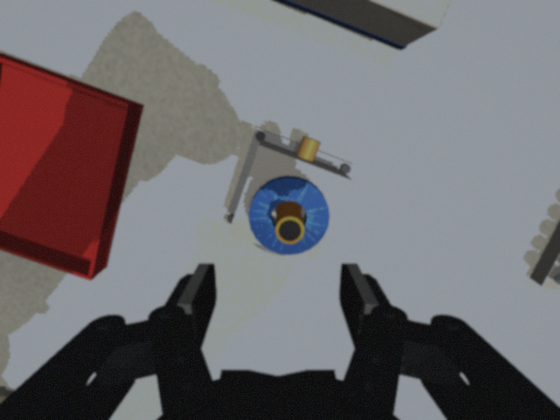

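The wrist view shows the rim at (290,230) and the collar centred at about (289,215). I'll refine the axis and the collar height from these.

```bash
python3 - <<'E'
from d import *
im=cv2.imread("pics/w1.png");h=cv2.cvtColor(im,cv2.COLOR_BGR2HSV)
b=cv2.inRange(h,(100,130,40),(125,255,255));k=np.zeros_like(b);k[165:265,240:340]=b[165:265,240:340]
e=cv2.fitEllipse(cv2.convexHull(max(cv2.findContours(k,0,2)[0],key=cv2.contourArea)));print(e)
print(onz("wrist",290,229.5,.12))
for z in(.08,.084,.089,.094):print(z,onz("wrist",*e[0],z))
E
```

```text
((288.47369384765625, 215.06874084472656), (76.17494201660156, 78.5340576171875), 86.66436004638672)
[ 0.52649532 -0.26823571  0.12      ]
0.08 [ 0.52498289 -0.2684624   0.08      ]
0.084 [ 0.52617499 -0.26794234  0.084     ]
0.089 [ 0.5276651  -0.26729226  0.089     ]
0.094 [ 0.52915521 -0.26664219  0.094     ]
```

```bash
python3 -m jog '[[60,-3.5,5,12,0],[60,-3.5,4.5,12,0],[60,0,0,10,0],[60,0,0,0,0],[60,0,0,0,0]]'; python3 - <<'E'
from d import *
print(delta(.5275,-.2623,.12)); im=r.camera("wrist");cv2.imwrite("pics/w2.png",im)
h=cv2.cvtColor(im,cv2.COLOR_BGR2HSV)
b=cv2.inRange(h,(100,130,40),(125,255,255));b[:, :200]=0;b[:,380:]=0;b[:120]=0
e=cv2.fitEllipse(cv2.convexHull(max(cv2.findContours(b,0,2)[0],key=cv2.contourArea)));print(e)
for z in(.084,.089,.094):print(z,onz("wrist",*e[0],z), delta(*onz("wrist",*e[0],z)))
# column of tcp line & its image point
c=r.calibration("wrist");print(np.array(c["R"])@r.read_state()["tcp_pos"]+c["t"])
E
```

```text
time_s: 2.15
tcp_pos: [0.523, -0.2728, 0.1659]
ee_rot: [-3.091, -0.509, 0.018]
force: [0.2, -0.3, 0.5]
finger_gap: 0.0598
[ 8.1 -8.1 45.9]
((269.21868896484375, 210.6177978515625), (89.94501495361328, 92.306396484375), 93.73522186279297)
0.084 [ 0.52776949 -0.26512356  0.084     ] [ 7.8 -4.8 81.9]
0.089 [ 0.52931387 -0.26480386  0.089     ] [ 9.3 -4.7 76.9]
0.094 [ 0.53085826 -0.26448416  0.094     ] [10.8 -4.6 71.9]
[-0.00135817  0.02932144  0.15931874]
```

View pics/w2.png

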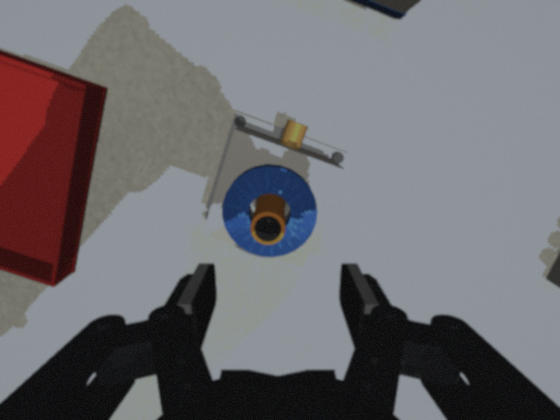

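The tool overshot by a few mm. The tube is at (268,228) and the finger midline at about column 279, so I'll correct and look again.

```bash
python3 -m jog '[[60,4,-3,8,0],[60,4,-3,8,0],[60,0,0,8,0],[60,0,0,0,0],[60,0,0,0,0]]'; python3 - <<'E'
from d import *
s=r.read_state();print(np.abs(s["dq"]).max(),delta(.528,-.2637,.12)); im=r.camera("wrist");cv2.imwrite("pics/w3.png",im)
c=r.calibration("wrist");print(np.array(c["R"])@r.read_state()["tcp_pos"]+c["t"])
E
```

```text
time_s: 2.82
tcp_pos: [0.5294, -0.2628, 0.1405]
ee_rot: [-3.091, -0.512, 0.017]
force: [0.2, -1.2, -0.3]
finger_gap: 0.0601
0.004325099725698932 [-1.4  0.6 20.6]
[-0.00132545  0.02931896  0.15929904]
```

View pics/w3.png

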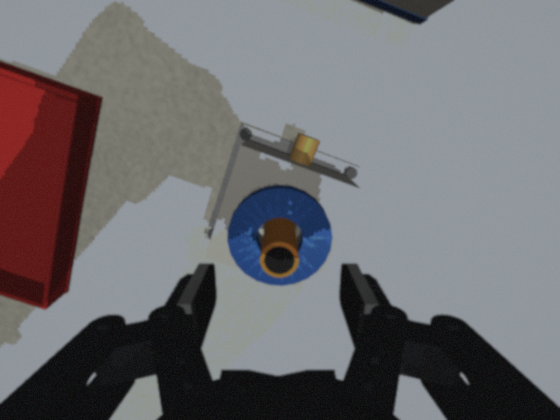

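```bash
python3 -m jog '[[34,-1,0,6,0],[34,-1,0,8,0],[34,0,0,8,0],[34,0,0,8,0],[34,0,0,7,0],[34,0,0,0,0],[34,0,0,0,0]]' 20; python3 -c "
from d import *;s=r.read_state();print(delta(.528,-.2637,.1),s['force'])"
```

```text
time_s: 3.75
tcp_pos: [0.5265, -0.2636, 0.1007]
ee_rot: [-3.091, -0.51, 0.018]
force: [0.2, 0.1, 0.2]
finger_gap: 0.0344
[1.4 0.5 0.7] [0.18371172 0.09645086 0.22664542]
```

```bash
for i in 1 2 3 4 5; do python3 -m jog '[[34,0,0,2,0],[34,0,0,0,0]]' | egrep 'tcp|force'; done
```

```text
tcp_pos: [0.5268, -0.2638, 0.0991]
force: [0.1, 0.6, -0.1]
tcp_pos: [0.527, -0.2638, 0.0973]
force: [0.0, 0.3, -0.1]
tcp_pos: [0.527, -0.2638, 0.0952]
force: [-0.1, 0.7, -0.1]
tcp_pos: [0.5269, -0.2638, 0.093]
force: [0.1, 0.1, 0.4]
tcp_pos: [0.5269, -0.2638, 0.0908]
force: [0.5, 0.3, 0.7]
```

```bash
for i in 1 2 3 4; do python3 -m jog '[[34,0,0,2,0],[34,0,0,0,0]]' | egrep 'tcp|force'; done
```

```text
tcp_pos: [0.5271, -0.2639, 0.0891]
force: [-1.2, 0.3, 2.4]
tcp_pos: [0.5272, -0.2639, 0.0876]
force: [-1.4, 1.0, 2.6]
tcp_pos: [0.5272, -0.264, 0.0859]
force: [-1.7, 1.4, 4.0]
tcp_pos: [0.5273, -0.264, 0.0842]
force: [-2.2, 1.3, 4.0]
```

Contact came at a TCP height of about 0.090. I'll keep going towards the stop, which should be near 0.078.

```bash
for i in 1 2 3; do python3 -m jog '[[34,0,0,2,0],[34,0,0,0,0]]' | egrep 'tcp|force'; done; for i in 1 2; do python3 -m jog '[[34,0,0,1,0],[34,0,0,0,0]]' | egrep 'tcp|force'; done
```

```text
tcp_pos: [0.5273, -0.264, 0.0826]
force: [-2.0, 1.0, 4.1]
tcp_pos: [0.5273, -0.264, 0.0811]
force: [-3.6, 1.1, 5.0]
tcp_pos: [0.5273, -0.264, 0.0798]
force: [-2.1, 0.8, 5.7]
tcp_pos: [0.5273, -0.264, 0.0793]
force: [-2.7, 1.3, 5.6]
tcp_pos: [0.5273, -0.264, 0.0789]
force: [-2.8, 1.6, 5.2]
```

```bash
for i in 1 2 3; do python3 -m jog '[[34,0,0,1.5,0],[34,0,0,0,0]]' | egrep 'tcp|force|time'; done
```

```text
time_s: 7.5
tcp_pos: [0.5273, -0.264, 0.0782]
force: [-2.0, 0.8, 6.2]
time_s: 7.75
tcp_pos: [0.5273, -0.264, 0.0774]
force: [-3.3, 1.1, 6.8]
time_s: 8.0
tcp_pos: [0.5274, -0.264, 0.0772]
force: [-4.3, 1.3, 5.7]
```

```bash
for i in 1 2; do python3 -m jog '[[34,0,0,3,0],[34,0,0,0,0]]' | egrep 'tcp|force|time'; done
```

```text
time_s: 8.25
tcp_pos: [0.5277, -0.2641, 0.0775]
force: [-3.7, 0.8, 5.8]
time_s: 8.5
tcp_pos: [0.528, -0.2641, 0.0775]
force: [-4.4, 1.8, 6.3]
```

The TCP holds at 0.0775 when told to go further, so the collar is on its stop. Now I'll close on the tube.

```bash
python3 -m jog '[[30,0,0,0.5,0],[26,0,0,0.5,0],[24,0,0,0.5,0]]' 25; python3 -m jog '[[15,0,0,0.5,0],[15,0,0,0.5,0],[15,0,0,0.5,0],[15,0,0,0.5,0]]' 25;python3 - <<'E'
from d import *
cv2.imwrite("pics/w4.png",r.camera("wrist"))
E
```

```text
time_s: 8.88
tcp_pos: [0.5292, -0.2659, 0.0783]
ee_rot: [3.099, 0.509, -0.003]
force: [-2.3, 2.5, 7.4]
finger_gap: 0.0239
time_s: 9.38
tcp_pos: [0.5294, -0.2658, 0.0782]
ee_rot: [3.098, 0.509, -0.002]
force: [-3.7, 1.7, 8.8]
finger_gap: 0.0211
```

View pics/w4.png

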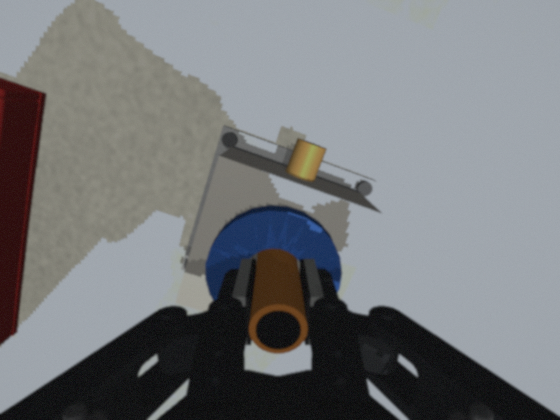

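The tube at (278,325) is gripped and the collar is still held down. I'll pull straight up, fast.

```bash
python3 -m jog '[[15,0,0,-50,0],[15,0,0,-40,0],[15,0,0,-20,0],[15,0,0,0,0]]' ;python3 - <<'E'
from d import *
cv2.imwrite("pics/w5.png",np.hstack([cv2.resize(r.camera(n),(400,300)) for n in("wrist","scene")]))
E
```

```text
time_s: 9.93
tcp_pos: [0.5292, -0.2651, 0.1885]
ee_rot: [-3.1, -0.51, 0.005]
force: [-0.1, -0.6, -0.0]
finger_gap: 0.0214
```

View pics/w5.png

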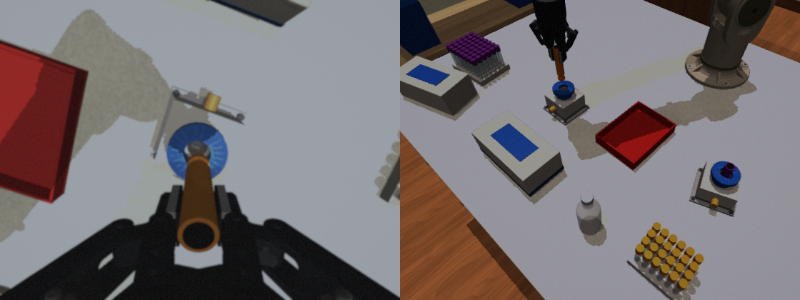

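The tube is out, with its rim still at about the same place in the grip, so there was no slip. Next is the tray.

```bash
python3 -c "
from d import *;print(delta(.469,-.013,.19))"
```

```text
[  24.7 -257.3   -3. ]
```

```bash
python3 -m jog '[[15,2,-25,0,0],[15,3,-32,0,0],[15,3,-32,0,0],[15,3,-32,0,0],[15,3,-32,0,0],[15,3,-32,0,0],[15,2,-25,0,0],[15,2,-15,0,0],[15,0,-8,0,0],[15,0,0,0,0],[15,0,0,0,0]]';python3 - <<'E'
from d import *
print(delta(.469,-.013,.075))
E
```

```text
time_s: 11.4
tcp_pos: [0.4639, -0.0315, 0.1711]
ee_rot: [-3.088, -0.502, 0.046]
force: [0.1, -1.1, -0.9]
finger_gap: 0.0211
[ 13.3 -14.3  96.1]
```

```bash
python3 -m jog '[[15,6,-7,10,0],[15,6,-6,14,0],[15,0,0,16,0],[15,0,0,16,0],[15,0,0,14,0],[15,0,0,10,0],[15,0,0,6,0],[15,0,0,3,0],[15,0,0,0,0]]';python3 - <<'E'
from d import *
print(delta(.469,-.013,.068))
cv2.imwrite("pics/w6.png",np.hstack([cv2.resize(r.camera(n),(400,300)) for n in("wrist","scene")]))
E
```

```text
time_s: 12.52
tcp_pos: [0.4692, -0.0131, 0.0746]
ee_rot: [-3.087, -0.5, 0.048]
force: [0.5, -0.7, -1.4]
finger_gap: 0.0213
[ 0.  -0.   6.7]
```

View pics/w6.png

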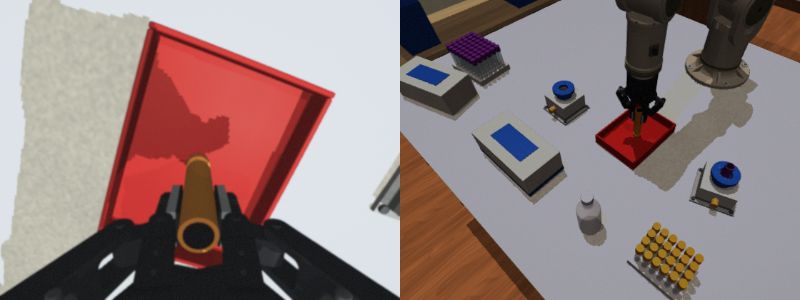

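The tube is over the tray floor, in the middle. I'll feel my way down to the floor.

```bash
for i in 1 2 3 4 ; do python3 -m jog '[[15,0,0,2,0],[15,0,0,0,0]]' | egrep 'tcp|force'; done
```

```text
tcp_pos: [0.4698, -0.0131, 0.0735]
force: [-0.2, 0.4, -0.7]
tcp_pos: [0.4699, -0.0132, 0.0715]
force: [0.6, -0.1, -1.0]
tcp_pos: [0.4698, -0.0132, 0.0693]
force: [0.1, -0.7, -0.6]
tcp_pos: [0.4706, -0.013, 0.0684]
force: [0.1, 0.1, -0.7]
```

```bash
for i in 1 2 ; do python3 -m jog '[[15,0,0,1.5,0],[15,0,0,0,0]]' | egrep 'tcp|force'; done
```

```text
tcp_pos: [0.4716, -0.0127, 0.0684]
force: [0.1, -0.3, -1.0]
tcp_pos: [0.4724, -0.0125, 0.0683]
force: [-0.4, -0.1, 0.6]
```

The TCP has stopped descending at 0.068, which is where the floor should be. Release gently, then retreat.

```bash
python3 -m jog '[[24,0,0,0,0],[28,0,0,0,0],[36,0,0,0,0],[46,0,0,0,0],[46,0,0,0,0],[46,0,0,-8,0],[46,0,0,-14,0],[46,0,0,-20,0],[46,0,0,-25,0],[46,0,0,-25,0],[46,0,0,-20,0],[46,0,0,0,0],[46,0,0,0,0]]';python3 - <<'E'
from d import *
a,b=r.camera("top"),r.camera("scene")
cv2.imwrite("pics/w7.png",np.hstack([cv2.resize(r.camera("wrist"),(400,300)),cv2.resize(b,(400,300))]));cv2.imwrite("pics/b.png",b)
for n,z in(((456,242),.089),((228,123),.089)):
    im=cv2.inRange(cv2.cvtColor(b,cv2.COLOR_BGR2HSV),(100,120,50),(125,255,255))
    k=np.zeros_like(im);u,v=n;k[v-32:v+32,u-32:u+32]=im[v-32:v+32,u-32:u+32]
    print(cv2.fitEllipse(cv2.convexHull(max(cv2.findContours(k,0,2)[0],key=cv2.contourArea))))
E
```

```text
time_s: 15.75
tcp_pos: [0.4758, -0.0132, 0.1889]
ee_rot: [-3.091, -0.501, 0.029]
force: [0.2, -0.3, -0.1]
finger_gap: 0.0461
((456.1595153808594, 242.19419860839844), (31.048080444335938, 42.89742660522461), 115.02546691894531)
((228.2461700439453, 122.8775405883789), (20.352781295776367, 30.78687858581543), 83.42916107177734)
```

View pics/w7.png

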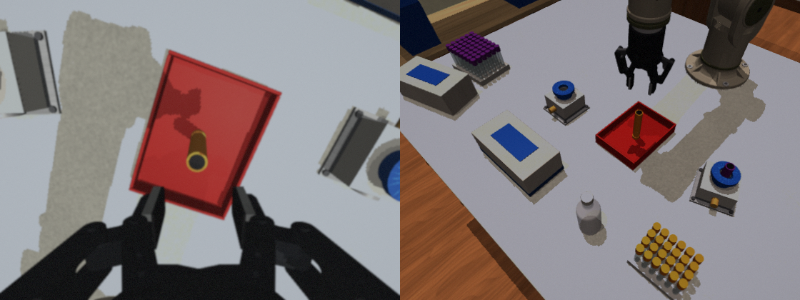

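The tube stands released in the tray, both collars are where they were at the start, and the gripper is clear, so I'll hand in.

```bash
python3 -c "
from station import r;print(r.finish_job())"
```

```text
the job is handed in; nothing more can be done
None
```

The orange tube is out of its coupling and standing released in the red tray, and the job is handed in at about 16 s of the 45 s allowed. No verdict is reported, so success rests on my own checks.

- **Pressing:** I straddled the tube with the fingers and felt the collar at a tool height of about 90 mm. I pressed it down until it stopped at about 77.5 mm. The vertical force stayed at or below about 9 N in the readings I took.
- **Drawing out:** I gripped the tube at 25 N with the collar held down and pulled straight up fast, so the teeth could not close on it again. There was no sign of slip in the grip.
- **Placing:** I lowered the tube until the tool stopped going down, at the floor height I had worked out, then let go and backed off.

**Last checks:**
- **Tube:** the wrist and scene pictures show it standing near the middle of the tray.
- **Collars:** in the scene picture both are within 0.2 px of where they started.
- **Rest of the bench:** the purple tube and the bystanders look unmoved, judged by eye only.
- **Gripper:** it is clear, about 190 mm up, with force near zero.

**Disagreements:** the wrist and fixed cameras differed by up to about 6 mm on the tube's axis at first, because the arm was still settling. I settled it by lining the tube up with the finger midline from close by. Floor contact showed mainly as the tool stopping, with only a slight rise in force.

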